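# Find the hidden catch of the keepsake box

## Robot

A 7-joint arm with a two-finger parallel gripper is mounted at the origin on the work surface. World frame = base frame: x ahead of the robot, y to its left, z up, the work surface at z = 0. Lengths are in m, angles in rad, forces in N, time in s.
With the tool pointing down it reaches from about 0.425 to 0.875 m from the base axis. Payload 8.4 kg.
Tool frame: the origin (TCP) lies between the finger pads; the fingertips stand 11 mm ahead of it and the grasp point (between the pads) lies 8 mm behind it; x points along the fingers, y is the direction in which the jaws open and shut, and the axes are right-handed (so a half turn about x gives the same grasp; the last joint's range is limited). The gripper opens to 85 mm and grips with 20 to 120 N. Pads are 22 mm wide; open, the fingers measure 114 mm over their backs; the gripper's body (76 mm by 85 mm) begins 54 mm behind the grasp point. The pads swing forward as they close: fully open they stand 13 mm farther back than shut.
Start: joints at [1.093, 0.333, 0.04, 1.465, -0.013, 1.343, -0.059], TCP at [0.24, -0.604, 0.242] pointing down, gripper open.
Joint ranges: [-2.58, 2.58], [-0.38, 2.09], [-1.3, 1.39], [0.25, 2.4], [-1.5, 4.64], [0.08, 2.09], [-2.65, 2.65]. Speed limits (rad/s): [2.22, 2.22, 2.79, 2.79, 3.14, 3.14, 3.14].

## Interface

Orientations are given as [roll, pitch, yaw] about the fixed x, y, z axes, in that order (R = Rz(yaw) Ry(pitch) Rx(roll)).
In Python, from station import sensors, vision, env gives the robot as it stands. The module is installed in compiled form; this text tells all that it offers.
- The arm moves only by the tool jog_arm, never from a script. Its argument "deltas" is a list that holds one entry, the list of rows, each a list of 7 numbers: the finger opening in cm, from 0 to 8.54, then the shift along the tool's x, y, z in cm, then the turn, a rotation vector about the tool's x, y, z in rad. A call has 1 to 5 rows; each row shifts and turns the pose as measured when the row begins, along the tool's axes as they then stand; what a row does not reach is not made up. A row lasts 1/10 s, in which the tool goes at most 50 mm and 8.59 degrees, less where a joint would pass 70% of its speed; a pose out of reach is approached as far as the arm can. A call with a gripper value outside its range is refused whole. The fingers move at their own pace and stop on an object; "squeeze" is the grip in N (left out, the last holds). Time passes only in rows, so rows that do not move let the fingers close. It gives the time, the measured TCP pose, the force and the opening at its end, in the units of the state.
- sensors.observe(): the state, without advancing time (a new reading comes with each control period).
- vision.grab_frame(name): name is "side" or "top"; returns the picture (384x512x3 uint8, red, green, blue); there is no depth.
- vision.camera_params(name): a dict with "camera_matrix" (3x3 intrinsics, pixels), "distortion" ([k1, k2, p1, p2, k3] as OpenCV has them; the pictures are not rectified), "R" (3x3) and "t" (3): a world point X has camera coordinates R X + t. Camera axes: x right, y down, z forward; pixel columns grow to the right and rows downward; lengths in m; the calibration is good to about 2 mm. A picture is of the moment at which its call begins. camera_params takes no time and is no camera call.
- env.finish_job(): hands the job in, once; it reports no verdict.
The state is a dict: "time": time; "joint_pos": joint angles; "joint_vel": joint speeds; "effort": joint torques, N m; "tcp_pos": TCP position; "orientation": TCP orientation; "ft_force": force on the tool from outside, world axes, zero at the start; "ft_torque": the same for the moment, N m; "finger_gap": opening from 0.0 (shut) to 1.0 (fully open).
Only numpy, scipy, OpenCV 4.12 (cv2) and the standard library are available. Lean on these libraries where they do the work, as an engineer would, in place of code of your own. Each camera call takes 0.05 s, during which the arm holds its last target.

## Task

The spare key is in the drawer of the dark wooden keepsake box, and one of the six square tiles in the flat top of the box is its concealed push catch. Feel across the tiles with a fingertip for the one that sits slightly low and gives, press it in until the drawer springs out, then draw back and leave the drawer standing open. Pick nothing up, and leave the cup, the glass ball, the binder clip and the phone case where they are.

Things in the scene. Friction and masses are not known exactly. Their poses are not given: they have to be found in the camera images.
- box: Dark wooden keepsake box fixed to the desk, 150 (x) by 204 (y) by 75 mm high, upright. Origin: centre of its underside; own z up, own -x is the front with the drawer. Its flat top holds six square tiles of medium-brown wood, 51 mm wide, with 3 mm grooves (11 mm deep) around them. Five tiles are fixed, their tops level with the rim at 75 mm.
- panel (a point): Centre of the box's flat top, 75 mm up; axes as the box. Tile centres: two rows at own x = -27 and +27 mm, three in a row at own y = -54, 0 and +54 mm. One tile, in any of the six places, is the catch: it looks like the rest, but its top lies 2.5 mm lower and it is sprung.
- catch (a joint): Travel of the catch tile, straight down, in m: 0 at rest, 0.006 fully in. It starts to move at about 2 N, needs about 5 N at 4.5 mm and 6 N fully in; it lets the drawer go at about 4 to 4.5 mm and springs back up when released. Which tile it is must be found out.
- drawer (a joint): How far the drawer stands out of the front of the box (towards own -x), in m: about 0 while latched, 0.04 when open. No handle; its front is 178 by 48 mm, level with the front of the box. A spring pushes it out within about half a second once the catch lets go; it stays out.
- cup: White porcelain espresso cup with a handle, 66 mm across, 60 mm high, standing to the right (own -y) of the box. Origin: centre of its underside. Leave alone.
- paperweight: Clear glass ball, 60 mm across, with a small flat foot, behind the box (own +x). Origin: centre of the foot's underside. Leave alone.
- clip: Steel binder clip standing on its back, 41 mm long, 47 mm high, behind the box. Origin: centre of its underside. Leave alone.
- phonecase: Mint hard phone case lying open side up, 150 by 76 by 11 mm, to the left (own +y) of the box. Origin: centre of its underside. Leave alone.

How it is judged:
By the outcome, as a careful person would: the job done as asked, in the order asked, and still so for the second after the job is handed in, with the robot touching nothing.
It also fails if it takes over 51 s, if anything falls off the work surface, if the arm or the gripper's body presses on something with over 40 N, if the wrist force passes 120 N, or if a joint passes its speed limit or range.

## Working session

There is one attempt and no reset: what is moved stays moved. The work goes in short steps, Python scripts to look and compute and a tool call to move; the robot and the scene stay as the last step left them, time stands still between calls to the robot, and variables do not carry over. Pictures are saved under pics/ and viewed, and the job is handed in when it is done.

Besides the shell and the picture viewer there is one more tool, called after ">>>" as name([rows], argument=value, ...), one row to a line, values as JSON. jog_arm: Moves the arm, as the interface text tells. Its arguments: {"type":"object","properties":{"deltas":{"type":"array","items":{"type":"array","items":{"type":"array","items":{"type":"number"}}}},"squeeze":{"type":"number"}},"required":["deltas"]}

```bash
mkdir -p pics; python3 - <<'E'
from station import sensors, vision, env
import cv2,numpy as np
for n in("top","side"):
    cv2.imwrite(f"pics/{n}0.png",vision.grab_frame(n)[:,:,::-1]); p=vision.camera_params(n); print(n,p)
print(sensors.observe())
E
```

```text
top {'camera_matrix': array([[425.47654754,   0.        , 262.03260887],
       [  0.        , 425.47654754, 193.10330646],
       [  0.        ,   0.        ,   1.        ]]), 'distortion': array([0.01414791, 0.        , 0.        , 0.        , 0.        ]), 'R': array([[-1.88233050e-02, -9.99819127e-01, -2.71956948e-03],
       [-9.92439954e-01,  1.90141851e-02, -1.21249325e-01],
       [ 1.21279105e-01,  4.16696377e-04, -9.92618358e-01]]), 't': array([0.07082048, 0.60385059, 0.91866479])}
side {'camera_matrix': array([[365.95201509,   0.        , 248.67639929],
       [  0.        , 365.95201509, 190.30430759],
       [  0.        ,   0.        ,   1.        ]]), 'distortion': array([-0.02403187,  0.        ,  0.        ,  0.        ,  0.        ]), 'R': array([[ 0.83975036, -0.54293553, -0.00635101],
       [-0.41396562, -0.63261795, -0.65454335],
       [ 0.35135708,  0.55228212, -0.75599779]]), 't': array([-0.50349782,  0.32932707,  0.60147216])}
{'time': 0.1, 'joint_pos': array([ 1.09285981,  0.3338568 ,  0.03990161,  1.46617752, -0.01341265,
        1.34327066, -0.05852275]), 'joint_vel': array([ 5.42716789e-04, -3.45555260e-04,  1.40488643e-03, -1.90688408e-03,
        6.22545098e-04,  1.44838735e-03,  3.23087238e-05]), 'effort': array([ 4.72858519e-03, -6.60010672e+01,  1.37063149e+00, -4.06473434e+01,
        1.71445822e-02,  8.95958394e-03, -8.44420401e-05]), 'tcp_pos': array([ 0.24015967, -0.60359286,  0.24150246]), 'orientation': array([-1.50558458,  1.56935033,  2.0146767 ]), 'ft_force': array([-0.58941405,  0.30431218,  0.39533701]), 'ft_torque': array([-0.00031262,  0.01860352,  0.00751796]), 'finger_gap': 1.0022710760046314}
```

View pics/top0.png

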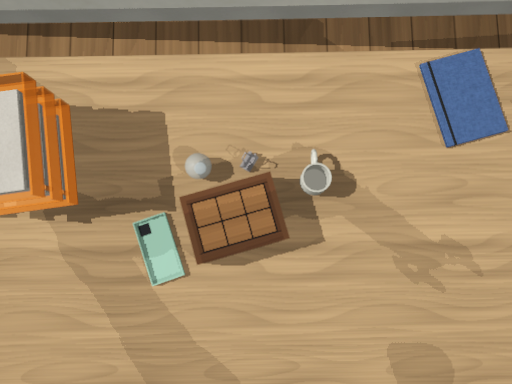

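View pics/side0.png

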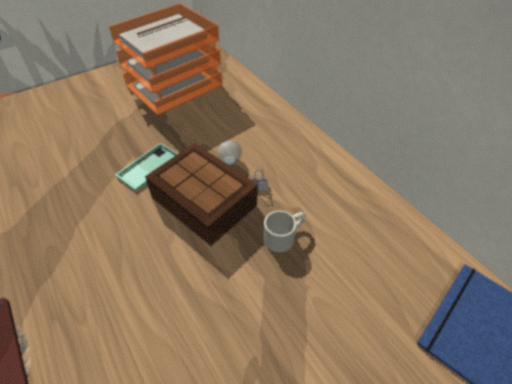

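The top view shows the box at about (235,218), its tiles spanning (193–278, 183–251). The cup is at (316,178), the ball at (198,166), the clip at (249,160) and the phone case at (160,250). The side view shows the box at (203,188). Next I'll measure the tile field.

```bash
cat > h.py <<'E'
import cv2,numpy as np
from station import vision
def ray(n,uv,z):
    p=vision.camera_params(n);uv=np.array(uv,float).reshape(-1,1,2)
    q=cv2.undistortPoints(uv,p['camera_matrix'],p['distortion']).reshape(-1,2)
    d=np.c_[q,np.ones(len(q))]@p['R'];c=-p['R'].T@p['t']
    return c+d*((z-c[2])/d[:,2])[:,None]
def proj(n,X):
    p=vision.camera_params(n)
    return cv2.projectPoints(np.array(X,float).reshape(-1,1,3),cv2.Rodrigues(p['R'])[0],p['t'],p['camera_matrix'],p['distortion'])[0].reshape(-1,2)
E
python3 - <<'E'
from h import *
for n,(u0,u1,v0,v1) in dict(top=(175,295,170,268),side=(142,265,140,245)).items():
    im=cv2.imread(f'pics/{n}0.png');S=4
    c=cv2.resize(im[v0:v1,u0:u1],None,fx=S,fy=S,interpolation=cv2.INTER_CUBIC)
    cv2.imwrite(f'pics/{n}0c.png',c)
    r=c[:,:,2].astype(int)
    hsv=cv2.cvtColor(c,cv2.COLOR_BGR2HSV)
    rec={}
    for th in (75,85,95):
        # tiles: reddish brown
        m=((r>th)&(r<165)&(hsv[:,:,1]>125)).astype(np.uint8)
        k,l,st,ce=cv2.connectedComponentsWithStats(m)
        print(n,th)
        for i in range(1,k):
            if 500<st[i,4]<20000:
                uv=(ce[i]+.5)/S-.5+[u0,v0]; print(st[i,4],uv.round(1),ray(n,uv,.075)[0].round(4))
E
```

```text
top 75
top 85
top 95
9207 [237.  229.3] [0.5237 0.1142 0.075 ]
9318 [212.5 236.3] [0.5098 0.1665 0.075 ]
side 75
9185 [213.3 167.5] [0.593  0.1365 0.075 ]
1503 [218.3 212.8] [0.5385 0.0184 0.075 ]
side 85
3425 [216.1 160.3] [0.6098 0.1532 0.075 ]
606 [248.2 187. ] [0.6271 0.0438 0.075 ]
side 95
18324 [210.3 174.1] [0.5774 0.1222 0.075 ]
5899 [174.7 174.8] [0.5099 0.164  0.075 ]
13663 [199.9 193.9] [0.5307 0.0835 0.075 ]
```

```bash
ls pics
```

```text
side0.png
side0c.png
top0.png
top0c.png
```

View pics/top0c.png

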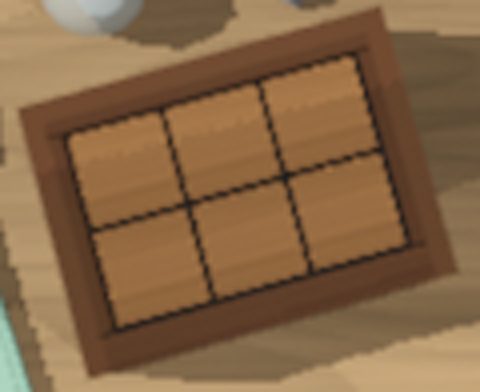

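View pics/side0c.png

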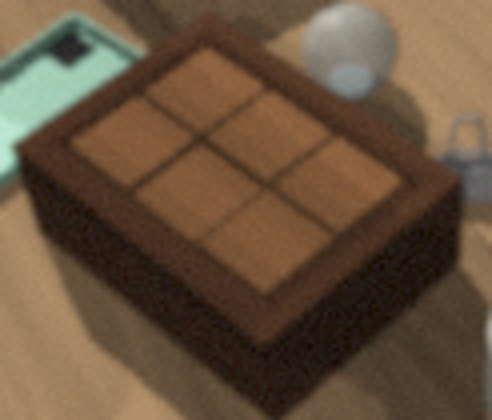

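The enlarged views show all six tiles. The outer tile corners in the top crop are (66,133), (357,52), (409,244) and (114,330). In the side crop they are (72,143), (208,46), (405,182) and (266,293).

```bash
python3 - <<'E'
from h import *
def fit(P,ref):
    P=P[:,:2];pc=P.mean(0);rc=ref.mean(0)
    a=(P-pc)@np.array([1,1j]);b=(ref-rc)@np.array([1,1j]);s=(a*b.conj()).sum()/(abs(b)**2).sum()
    c=pc-np.array([(s*complex(*rc)).real,(s*complex(*rc)).imag]);return c,np.angle(s),abs(s)
# order: own (+x,+y),(+x,-y),(-x,-y),(-x,+y)
sg=np.array([[1,1],[1,-1],[-1,-1],[-1,1]])
T=np.array([[66,133],[357,52],[409,244],[114,330]])
Sd=np.array([[208,46],[405,182],[266,293],[72,143]])
To=np.array([[20,108],[380,8],[456,270],[92,377]])
for n,c,o,z,h in(('top',T,(175,170),.075,(.0525,.0795)),('side',Sd,(142,140),.075,(.0525,.0795)),('top',To,(175,170),.075,(.075,.102))):
    P=ray(n,(c+.5)/4-.5+o,z);print(n,P[:,:2].round(4).tolist(),fit(P,sg*np.array(h)))
C,y,s=fit(ray('top',(T+.5)/4-.5+(175,170),.075),sg*np.array([.0525,.0795]))
C2,y2,s=fit(ray('side',(Sd+.5)/4-.5+(142,140),.075),sg*np.array([.0525,.0795]))
C=(C+C2)/2;y=(y+y2)/2
R=np.array([[np.cos(y),-np.sin(y)],[np.sin(y),np.cos(y)]])
print(C,y)
for a in(-.027,.027):
  for b in(-.054,0,.054): p=C+R@[a,b];print(a,b,p.round(4),np.hypot(*p).round(3))
from station import sensors
from scipy.spatial.transform import Rotation as Ro
print(Ro.from_euler('xyz',sensors.observe()['orientation']).as_matrix().round(3))
E
```

```text
top [[0.5822, 0.2121], [0.6232, 0.0549], [0.5192, 0.0292], [0.4768, 0.1865]] (array([0.55035743, 0.12068381]), np.float64(0.25347888995284606), np.float64(1.0240042848834048))
side [[0.5806, 0.2095], [0.6205, 0.0547], [0.521, 0.0295], [0.4809, 0.1808]] (array([0.55075978, 0.1186106 ]), np.float64(0.25807937894941607), np.float64(0.991208918274736))
top [[0.5962, 0.2369], [0.647, 0.042], [0.505, 0.0045], [0.4525, 0.1982]] (array([0.55017318, 0.12038558]), np.float64(0.2601777306981547), np.float64(0.9854757097056375))
[0.5505586 0.1196472] 0.2557791344511311
-0.027 -0.054 [0.5381 0.0606] 0.541
-0.027 0 [0.5244 0.1128] 0.536
-0.027 0.054 [0.5108 0.1651] 0.537
0.027 -0.054 [0.5903 0.0742] 0.595
0.027 0 [0.5767 0.1265] 0.59
0.027 0.054 [0.563  0.1787] 0.591
[[-0.001  0.37  -0.929]
 [ 0.001 -0.929 -0.37 ]
 [-1.    -0.001  0.   ]]
```

Both views agree on the box centre, about (0.5505, 0.1197), and yaw of about 0.257, with scale within 2.5%. I'll shut the fingers, turn 0.12 rad and travel high to the first tile.

>>> jog_arm([
  [[0, 0, -3.4, -3.3, 0.12, 0, 0], [0, 0, -3.8, -3.05, 0, 0, 0], [0, 0, -3.8, -3.05, 0, 0, 0], [0, 0, -3.8, -3.05, 0, 0, 0], [0, 0, -3.8, -3.05, 0, 0, 0]],
], squeeze=20)

```text
time: 0.6
tcp_pos: [0.3351, -0.3803, 0.2373]
orientation: [-0.717, 1.564, 2.668]
ft_force: [-0.3, -0.2, -0.1]
finger_gap: 0.143
```

>>> jog_arm([
  [[0, 0, -3.8, -3.05, 0, 0, 0], [0, 0, -3.8, -3.05, 0, 0, 0], [0, 0, -3.8, -3.05, 0, 0, 0], [0, 0, -3.8, -3.05, 0, 0, 0], [0, 0, -3.8, -3.05, 0, 0, 0]],
])

```text
time: 1.1
tcp_pos: [0.4373, -0.1523, 0.2366]
orientation: [-0.547, 1.563, 2.837]
ft_force: [-0.1, -0.1, -0.5]
finger_gap: -0.002
```

```bash
cat > go.py <<'E'
import sys,numpy as np
from station import sensors
from scipy.spatial.transform import Rotation as Ro
C=np.array([.5505,.1197]);y=.257
def tgt(i,j): return C+np.array([[np.cos(y),-np.sin(y)],[np.sin(y),np.cos(y)]])@[i*.027,j*.054]
def show(i,j,z):
    s=sensors.observe();R=Ro.from_euler('xyz',s['orientation']).as_matrix()
    t=np.r_[tgt(i,j),z];d=R.T@(t-s['tcp_pos'])*100
    X=np.c_[[0,0,-1],[np.sin(y),-np.cos(y),0],[-np.cos(y),-np.sin(y),0]]
    print('t',round(s['time'],2),'tgt',t.round(4),'tcp',s['tcp_pos'].round(4),'shift cm',d.round(2),'turn',Ro.from_matrix(R.T@X).as_rotvec().round(3),'f',s['ft_force'].round(2),'gap',round(s['finger_gap'],3),'q',s['joint_pos'].round(2))
show(int(sys.argv[1]),int(sys.argv[2]),float(sys.argv[3]))
E
python3 go.py -1 -1 .13
```

```text
t 1.1 tgt [0.5381 0.0606 0.13  ] tcp [ 0.4373 -0.1523  0.2366] shift cm [ 10.64 -18.21 -14.96] turn [-0.015  0.006  0.004] f [-0.08 -0.08 -0.46] gap -0.002 q [ 0.6  -0.02 -0.35  1.89 -0.01  1.28 -1.08]
```

>>> jog_arm([
  [[0, 0, -3.8, -3.1, 0, 0, 0], [0, 0, -3.8, -3.1, 0, 0, 0], [0, 0.8, -3.8, -3.1, 0, 0, 0], [0, 1.5, -3.5, -2.9, -0.01, 0, 0], [0, 3, -2, -1.7, 0, 0, 0]],
])

```text
time: 1.6
tcp_pos: [0.5342, 0.0546, 0.1862]
orientation: [-2.215, 1.568, 1.182]
ft_force: [-0.4, -1.8, -0.3]
finger_gap: 0.0
```

```bash
python3 go.py -1 -1 .1
```

```text
t 1.6 tgt [0.5381 0.0606 0.1   ] tcp [0.5342 0.0546 0.1862] shift cm [ 8.62 -0.46 -0.52] turn [-0.002 -0.002  0.002] f [-0.36 -1.83 -0.28] gap 0.0 q [ 0.33  0.19 -0.57  1.79  0.1   1.19 -1.59]
```

>>> jog_arm([
  [[0, 2.5, -0.4, -0.4, 0, 0, 0], [0, 2.5, 0, 0, 0, 0, 0], [0, 1.5, 0, 0, 0, 0, 0], [0, 0.7, 0, 0, 0, 0, 0], [0, 0, 0, 0, 0, 0, 0]],
])

```text
time: 2.1
tcp_pos: [0.5346, 0.0666, 0.1065]
orientation: [-0.997, 1.562, 2.409]
ft_force: [0.2, 0.8, -0.1]
finger_gap: 0.001
```

```bash
python3 go.py -1 -1 .09; python3 - <<'E'
from h import *
a=[vision.grab_frame(n)[:,:,::-1] for n in('top','side')]
cv2.imwrite('pics/p1.png',np.hstack([cv2.resize(a[0][130:290,150:350],None,fx=2,fy=2),cv2.resize(a[1][80:240,120:320],None,fx=2,fy=2)]))
E
```

```text
t 2.1 tgt [0.5381 0.0606 0.09  ] tcp [0.5346 0.0666 0.1065] shift cm [ 1.64  0.68 -0.19] turn [0.007 0.005 0.007] f [ 0.21  0.81 -0.08] gap 0.001 q [ 0.29  0.28 -0.56  1.87  0.16  1.05 -1.64]
```

View pics/p1.png

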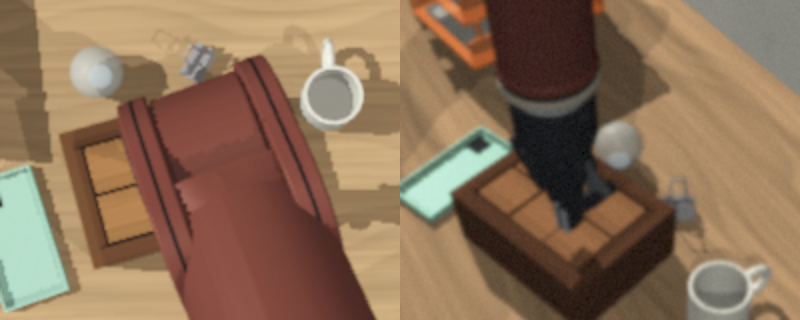

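The left half is the top view, with the arm hiding the right tiles. In the right half (side view) the shut fingertip hovers above the front-right tile at about (565,222). I'll descend gently.

>>> jog_arm([
  [[0, 0.8, 0.6, -0.2, 0, 0, 0], [0, 0.6, 0, 0, 0, 0, 0], [0, 0.1, 0, 0, 0, 0, 0], [0, 0, 0, 0, 0, 0, 0]],
])

```text
time: 2.6
tcp_pos: [0.541, 0.06, 0.0941]
orientation: [-1.818, 1.565, 1.586]
ft_force: [-0.6, 0.1, -0.4]
finger_gap: 0.001
```

```bash
python3 go.py -1 -1 .086
```

```text
t 2.6 tgt [0.5381 0.0606 0.086 ] tcp [0.541  0.06   0.0941] shift cm [ 0.81 -0.13  0.27] turn [ 0.005 -0.001  0.005] f [-0.64  0.07 -0.41] gap 0.001 q [ 0.29  0.3  -0.55  1.87  0.18  1.02 -1.64]
```

>>> jog_arm([
  [[0, 0.3, -0.1, 0.2, 0, 0, 0], [0, 0.2, 0, 0, 0, 0, 0], [0, 0, 0, 0, 0, 0, 0]],
])

```text
time: 2.9
tcp_pos: [0.5388, 0.0607, 0.0891]
orientation: [-1.921, 1.565, 1.483]
ft_force: [-0.2, 0.3, 0.8]
finger_gap: 0.004
```

```bash
python3 go.py -1 -1 .086
```

```text
t 2.9 tgt [0.5381 0.0606 0.086 ] tcp [0.5388 0.0607 0.0891] shift cm [ 0.31 -0.01  0.06] turn [ 0.005 -0.002  0.005] f [-0.19  0.33  0.79] gap 0.004 q [ 0.29  0.3  -0.55  1.88  0.18  1.01 -1.65]
```

>>> jog_arm([
  [[0, 0.15, 0, 0, 0, 0, 0], [0, 0.1, 0, 0, 0, 0, 0]],
])

```text
time: 3.1
tcp_pos: [0.5388, 0.0608, 0.0866]
orientation: [-1.984, 1.565, 1.42]
ft_force: [0.1, 0.2, 0.7]
finger_gap: -0.002
```

>>> jog_arm([
  [[0, 0.15, 0, 0, 0, 0, 0], [0, 0.1, 0, 0, 0, 0, 0]],
])

```text
time: 3.3
tcp_pos: [0.539, 0.0608, 0.0861]
orientation: [-2.036, 1.566, 1.368]
ft_force: [-7.4, -1.9, 13.8]
finger_gap: -0.002
```

The force rose to 14 N at TCP z = 0.086 (tip at 75 mm) with no give, so this tile is level and fixed. I'll lift and move to the next one.

>>> jog_arm([
  [[0, -0.8, 0, 0, 0, 0, 0], [0, 0, -2.7, 0, 0, 0, 0], [0, 0, -2.5, 0, 0, 0, 0], [0, 0, 0, 0, 0, 0, 0]],
])

```text
time: 3.7
tcp_pos: [0.5261, 0.1119, 0.0962]
orientation: [-2.389, 1.565, 1.013]
ft_force: [0.5, 0.2, -0.5]
finger_gap: -0.002
```

```bash
python3 go.py -1 0 .088
```

```text
t 3.7 tgt [0.5244 0.1128 0.088 ] tcp [0.5261 0.1119 0.0962] shift cm [ 0.82 -0.13  0.15] turn [ 0.003 -0.004  0.004] f [ 0.46  0.16 -0.52] gap -0.002 q [ 0.22  0.29 -0.58  1.88  0.18  1.02 -1.75]
```

>>> jog_arm([
  [[0, 0.5, -0.1, 0.1, 0, 0, 0], [0, 0.35, 0, 0, 0, 0, 0], [0, 0, 0, 0, 0, 0, 0]],
])

```text
time: 4.0
tcp_pos: [0.5254, 0.1116, 0.0872]
orientation: [-2.549, 1.565, 0.853]
ft_force: [0.4, -0.6, -1.0]
finger_gap: -0.004
```

>>> jog_arm([
  [[0, 0.1, 0, 0, 0, 0, 0], [0, 0.1, 0, 0, 0, 0, 0]],
])

```text
time: 4.2
tcp_pos: [0.5256, 0.1103, 0.0848]
orientation: [-2.515, 1.566, 0.885]
ft_force: [-0.6, 0.1, -0.9]
finger_gap: 0.004
```

>>> jog_arm([
  [[0, 0.1, 0, 0, 0, 0, 0], [0, 0.1, 0, 0, 0, 0, 0]],
])

```text
time: 4.4
tcp_pos: [0.5257, 0.1099, 0.0828]
orientation: [-2.487, 1.566, 0.911]
ft_force: [-1.4, 0.6, 3.8]
finger_gap: -0.003
```

There was no contact until about 0.0835 (2.5 mm low), then about 4 N with give. This tile is the catch, so I'll press it in in small steps.

>>> jog_arm([
  [[0, 0.15, 0, 0, 0, 0, 0], [0, 0.15, 0, 0, 0, 0, 0]],
])

```text
time: 4.6
tcp_pos: [0.5257, 0.1099, 0.0801]
orientation: [-2.503, 1.566, 0.896]
ft_force: [-1.7, -0.2, 3.6]
finger_gap: -0.003
```

>>> jog_arm([
  [[0, 0.15, 0, 0, 0, 0, 0], [0, 0.15, 0, 0, 0, 0, 0]],
])

```text
time: 4.8
tcp_pos: [0.5258, 0.1099, 0.0774]
orientation: [-2.592, 1.566, 0.807]
ft_force: [-7.0, -2.0, 23.9]
finger_gap: -0.0
```

Bottomed out at z = 0.0774, so the catch is fully in. I'll hold briefly, lift straight up, then look.

>>> jog_arm([
  [[0, 0, 0, 0, 0, 0, 0], [0, -1, 0, 0, 0, 0, 0], [0, -3, 0, 0, 0, 0, 0], [0, -5, 0, 0, 0, 0, 0], [0, -5, 0, 0, 0, 0, 0]],
])

```text
time: 5.3
tcp_pos: [0.5218, 0.1085, 0.2159]
orientation: [-0.548, 1.562, 2.852]
ft_force: [0.9, 0.5, -0.3]
finger_gap: 0.002
```

>>> jog_arm([
  [[0, 0, 4, 1, 0, 0, 0], [0, 0, 4, 1, 0, 0, 0], [0, 0, 4, 1, 0, 0, 0], [0, 0, 4, 1, 0, 0, 0], [0, 0, 4, 1, 0, 0, 0]],
])

```text
time: 5.8
tcp_pos: [0.5298, -0.0957, 0.2269]
orientation: [-2.948, 1.56, 0.465]
ft_force: [0.3, 0.3, -0.8]
finger_gap: 0.002
```

>>> jog_arm([
  [[0, 0, 4, 1, 0, 0, 0], [0, 0, 4, 1, 0, 0, 0], [0, 0, 3, 0, 0, 0, 0], [0, 0, 0, 0, 0, 0, 0], [0, 0, 0, 0, 0, 0, 0]],
])

```text
time: 6.3
tcp_pos: [0.5382, -0.2197, 0.2278]
orientation: [3.069, 1.56, 0.19]
ft_force: [0.3, 0.9, 0.8]
finger_gap: 0.002
```

```bash
python3 - <<'E'
from h import *
from station import sensors
a=[vision.grab_frame(n)[:,:,::-1] for n in('top','side')]
cv2.imwrite('pics/top9.png',a[0])
cv2.imwrite('pics/p2.png',np.hstack([cv2.resize(a[0][130:290,130:330],None,fx=2,fy=2),cv2.resize(a[1][120:280,120:320],None,fx=2,fy=2)]))
s=sensors.observe();print(s['time'],s['tcp_pos'],s['ft_force'])
E
```

```text
6.4 [ 0.53817854 -0.21904105  0.22782989] [ 1.72614891 -0.00762533 -0.11796848]
```

View pics/p2.png

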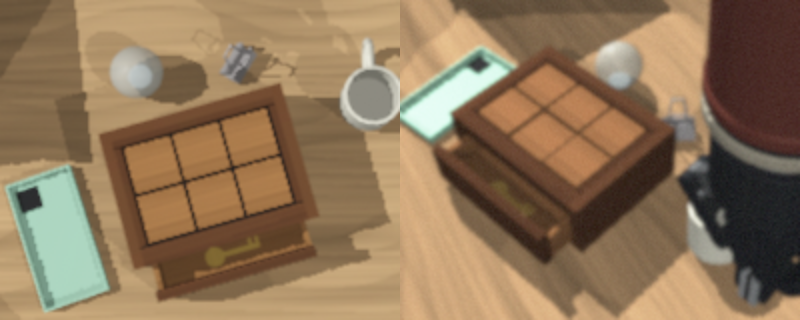

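The drawer stands open with the key visible at about (232,250) in the left half. The cup, ball, clip and phone case are where they were, and the arm is clear. I'll run one object-shift check and then hand in.

```bash
python3 - <<'E'
from h import *
from station import env
a,b=[cv2.imread(f'pics/{n}.png')for n in('top0','top9')]
for n,(u0,u1,v0,v1) in dict(cup=(296,334,146,198),ball=(184,213,151,181),clip=(240,260,148,173),case=(132,186,210,288)).items():
    A,B=[cv2.cvtColor(x[v0:v1,u0:u1],cv2.COLOR_BGR2GRAY).astype(np.float32) for x in(a,b)]
    print(n,np.round(cv2.phaseCorrelate(A,B)[0],2))
# drawer front top edges: outer corners in crop px -> full, z~0.05-.06
P=ray('top',np.array([[157,299],[316,254]])/2+[130,130],.055)
print('drawer front own x',((P[:,:2]-[.5505,.1197])@[np.cos(.257),np.sin(.257)]).round(4))
env.finish_job()
E
```

```text
cup [0.15 0.03]
ball [-0.02 -0.01]
clip [-0.07  0.49]
case [0.04 0.06]
drawer front own x [-0.1133 -0.1139]
the job is handed in; nothing more can be done
```

The drawer is open with the key visible in it, the arm is drawn back clear of everything, and the job is handed in.

- **Finding the catch:** I shut the fingers and felt two tiles. The front-right tile stopped firm at 75 mm height and took 14 N. The front-middle tile sat about 2.5 mm low and gave at about 4 N, so it is the catch. The other four tiles were not felt.
- **Pressing it:** I pressed it about 6 mm, fully in, with a peak reading of 24 N upward as it reached its stop. Then I lifted straight up and moved away to the right.
- **Drawer check:** The last pictures place the drawer front at own x of about -113.5 mm. The closed front is at -75 mm, so it stands out about 39 mm against the stated 40.
- **Other objects:** The cup, ball and phone case match the first picture to within 0.15 px. The clip region reads a 0.5 px shift, about 1 mm. I take that as shadow change, since the arm never touched it, but no other check confirms it.
- **Time and faults:** The clock read 6.4 s at the last check, and no check failed.

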